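Release the night door with the selector and the spring-return key

TASK

Turn the selector dial on the door-release console until its pointer rests at the green mark. Then take the brass key with the oval fob from the key stand, push it fully home into the console's lock (work it past the sticky pins), turn it clockwise a quarter turn to the stop, and keep holding it there: the job ends with the key still gripped and held turned against the return spring. Leave the spare key, bell, ashtray and card holder where they are.

Things in the scene. Friction and masses are not known exactly. Their poses are not given: they have to be found in the camera images.
- console: Grey door-release console fixed to the counter, 160 (x) x 270 (y) x 55 mm high; origin at the centre of its underside. Seen from the robot at yaw 0 the dial is on its left half (70 mm to +y of the centre) and the lock on its right half (65 mm to -y). Its place and yaw (up to about 0.25 rad) vary.
- selector_grip (a point): Point on the dial's vertical axis, 29 mm above the console top: TCP height to grip. The dial is a black bar 44 mm long, 10 wide, its top 34 mm above the console top, on a round foot of radius 19, 8 mm high. The point turns with the dial; bar and pointer lie 45 degrees counter-clockwise, seen from above, from its x axis.
- selector_pointer (a point): Point that the dial's white pointer aims at, 36 mm from the dial axis in the direction of the pointer, on the circle of the marks. The dial points away from the robot.
- selector (a joint): Dial angle in rad, growing clockwise seen from above. It clicks into four detents at 0, 0.524, 1.047 and 1.571 (30 degrees apart) and starts at the 0 end, which has no disc (only a thin white tick). Each click takes about 0.05 N m; end stops at -0.12 and 1.69.
- mark_green: Green disc 13 mm across, 1.5 mm thick, on the console top, centred 36 mm from the dial axis at one of the three other detents (30, 60 or 90 degrees clockwise of the start); which one varies.
- mark_white1: White disc of the same size at another of these detents.
- mark_white2: White disc of the same size at the remaining detent.
- keyway (a point): Centre of the lock's keyway mouth, on top of its 60 mm square brass plate, 60 mm above the counter; axes as the console's, z up. A vertical slot 20 (x) x 8.2 mm (y) with 2 mm chamfer through an 8 mm fixed plate; 2 mm below, the rotor continues it, 20 x 7.6 mm. Home: key collar on the plate, tip 38 mm below this point. The key can turn only within 6 mm of home, its blade then being below the plate.
- lock_rotor (a joint): Rotor angle in rad, 0 when aligned with the plate's slot, growing clockwise from above, firm stop at 1.571. A spring (0.09 N m/rad) turns it back. The blade has about 0.1 rad of play in it: turn a little past 90 degrees until the stop. Two sticky pins in its slot, met with the blade about 19 and 29 mm in, resist with some 5 to 11 N each; small wiggles help.
- key: Brass key, 120 g, upright in the stand, 92 mm tall; origin at the blade tip, z up to the fob. Blade in the xz plane 18 mm wide (x), 6 thick (y), rounded tip, to z = 24 mm; round neck 5.6 mm to z = 38; collar disc of radius 12 to z = 42; above it a flat oval brass fob with a dark round inlay, 36 wide (x), 10 thick (y). A half turn about z makes no difference.
- key_grip (a point): Point in the middle of the brass key's fob, 68 mm above the blade tip (key z = 68 mm), on its axis: TCP height to grip the fob across its 10 mm thickness (key y); axes as the key's. At the start the collar rests on the stand.
- spare_key: A spare key, steel, alike but with a red rectangular fob 30 x 10 x 40 mm, in the other slot of the stand. Which slot holds which key varies. To be left alone.
- key_stand: Wooden key stand fixed to the counter, 136 (x) x 56 (y) x 46 mm high, origin at the centre of its underside; two upright slots 34 mm either side of its centre along x, 21 x 9.5 mm.
- bell: Chrome service bell, 84 mm across, 52 mm high, origin under its centre. Bystander.
- ashtray: Green glass ashtray, 116 mm across, 32 mm high, origin under its centre. Bystander.
- card_holder: Pewter card holder, 45 x 100 x 57 mm, origin under its centre. Bystander.
Not all that is in view belongs to the job. What is shaped like the key but blue or turquoise is not meant.

How it is judged:
By the outcome, as a careful person would: the job done as asked, in the order asked, and still so for the second after the job is handed in, while the arm keeps its last pose, push and grip.
It also fails if it takes over 67 s, if anything falls off the work surface, if the arm or the gripper's body presses on something with over 40 N, if the wrist force passes 120 N, or if a joint passes its speed limit or range.

ROBOT

A 6-joint arm with a two-finger parallel gripper is mounted at the origin on the work surface. World frame = base frame: x ahead of the robot, y to its left, z up, the work surface at z = 0. Lengths are in m, angles in rad, forces in N, time in s.
With the tool pointing down it reaches from about 0.35 to 0.85 m from the base axis. Payload 8.1 kg.
Tool frame: the origin (TCP) lies between the finger pads, 19 mm behind the fingertips; this is the grasp point; z points along the fingers, y is the line along which they close (so a half turn about z gives the same grasp; the last joint's range is limited). The gripper opens to 93 mm and grips with 3 to 60 N. Pads are 15 mm wide; open, the fingers measure 128 mm over their backs; the gripper's body (75 mm by 188 mm) begins 65 mm behind the grasp point.
Start: joints at [-1.236, 0.13, 1.488, -0, 1.523, -0.085], TCP at [0.245, -0.548, 0.237] pointing down, gripper open.
Joint ranges: [-2.96, 2.96], [-0.89, 2.26], [0.02, 2.5], [-1.34, 4.48], [0, 2.73], [-2.66, 2.66]. Speed limits (rad/s): [2.39, 2.39, 2.79, 3.14, 3.14, 3.14].

INTERFACE

Orientations are given as a unit quaternion [w, x, y, z].
In Python, from bench import arm gives the robot as it stands.
- The arm moves only by the tool drive_tool, never from a script. Its argument "series" is a list of rows, each an object with "rotation": the turn, a rotation vector about the tool's x, y, z normalised to -1 to 1, where 1 is pi/4 rad, a list of three; "translation": the shift along the tool's x, y, z normalised to -1 to 1, where 1 is 0.25 m, a list of three; "claw": the gripper command: -1 is fully open, 1 is shut, values between are in proportion. A call has 1 to 12 rows; each row is the pose to reach, as a shift and turn from the pose commanded when the call began, along the tool's axes at that moment; what a row does not reach only later rows make up. A row lasts 1/12 s, in which the tool goes at most 41.7 mm and 7.16 degrees, less where a joint would pass 70% of its speed; a pose out of reach is approached as far as the arm can. A call with a number of a shift or a turn outside -1 to 1 is refused whole. A call with a gripper value outside its range is refused whole. The fingers move at their own pace and stop on an object; the grip force is fixed at half the most. Time passes only in rows, so rows that repeat a pose let the fingers close. It gives the time, the measured TCP pose, the force and the opening at its end, in the units of the state.
- arm.read_state(): the state, without advancing time (a new reading comes with each control period).
- arm.grab_frame(name): name is "side" or "top" or "wrist"; returns the picture (384x512x3 uint8, red, green, blue); there is no depth.
- arm.camera_model(name): a dict with "fovy" (degrees; the focal length in pixels is half the picture's height over the tangent of half this angle, whatever the lens; pixels are square), "cx", "cy" (the principal point, pixels), "cam_to_world" (4x4, takes a point from camera to world coordinates). Camera axes: x right, y down, z forward; pixel columns grow to the right and rows downward; lengths in m; the calibration is good to about 2 mm. A picture is of the moment at which its call begins: read the wrist's pose just before it. camera_model takes no time and is no camera call; for the wrist camera it gives the pose at the moment of the call.
- arm.hand_in(): hands the job in, once; it reports no verdict.
Trained networks look in the newest picture that a camera, given by its name, has taken for a name from the list of things; names that differ only in an ending like _2 or _b are one class to them, and where a whole thing is asked for, a point or a joint stands for the part that bears it (a point fixed in the world has none). Each returns a list of dicts, best first, with "conf" (0 to 1); they miss things now and then, are a little off and sometimes report something else, mostly with a low value. They report only what shows in the picture. A call takes as long as a camera call. They do not tell look-alikes from the thing itself.
- arm.recognise(query, camera): "point" ([x, y, z] in m, in world coordinates, good to about 4 mm: the middle of the surface that is visible of it).
- arm.outline_of(query, camera): "mask" (384x512 bool, what is visible of it).
The state is a dict: "t": time; "joints": joint angles; "joint_vel": joint speeds; "joint_torque": joint torques, N m; "tool_pos": TCP position; "orientation": TCP orientation; "force": force on the tool from outside, world axes, zero at the start; "wrist_torque": the same for the moment, N m; "gripper_width": finger opening in m.
Only numpy, scipy, OpenCV 4.12 (cv2) and the standard library are available. Lean on these libraries where they do the work, as an engineer would, in place of code of your own. Each camera call takes 0.05 s, during which the arm holds its last target. There are 200 camera calls.

## Working session

There is one attempt and no reset: what is moved stays moved. The work goes in short steps, Python scripts to look and compute and a tool call to move; the robot and the scene stay as the last step left them, time stands still between calls to the robot, and variables do not carry over. Pictures are saved under pics/ and viewed, on a budget of 10 in all, crops included, one or two more only if the job needs it, and the job is handed in when it is done.

Besides the shell and the picture viewer there is one more tool, called after "Request:" as a command line: name --argument value ..., lists and objects as JSON in quotes. drive_tool: Moves the arm, as the interface text tells. Its arguments: {"type":"object","properties":{"series":{"type":"array","items":{"type":"object","properties":{"rotation":{"type":"array","items":{"type":"number","minimum":-1,"maximum":1}},"translation":{"type":"array","items":{"type":"number","minimum":-1,"maximum":1}},"claw":{"type":"number"}}}}},"required":["series"]}

```bash
ls; mkdir -p pics; python3 - <<'E'
from bench import arm
import cv2,numpy as np
s=arm.read_state();print(s)
a=arm.grab_frame("top");b=arm.grab_frame("side")
cv2.imwrite("pics/top.png",a[:,:,::-1]);cv2.imwrite("pics/side.png",b[:,:,::-1])
for n in ["top","side"]:
    m=arm.camera_model(n);print(n,m)
    for q in ["console","key","spare_key","key_stand","mark_green","selector_grip","keyway"]:
        for d in arm.recognise(q,n)[:3]:print(n,q,np.round(d["point"],4),round(d["conf"],2))
E
```

```text
pics
{'t': 0.0, 'joints': array([-1.23639457e+00,  1.31157191e-01,  1.48926120e+00, -1.05254413e-05,
        1.52301166e+00, -8.54388519e-02]), 'joint_vel': array([-0.00011991, -0.00155445, -0.0002367 ,  0.00092953,  0.00028621,
       -0.00039659]), 'joint_torque': array([-9.16119970e-04, -5.59837568e+01, -4.91768146e+01,  7.68241519e-02,
        3.54231067e-02, -1.82674371e-04]), 'tool_pos': array([ 0.24438869, -0.54738798,  0.23639973]), 'orientation': array([-9.10934747e-04,  9.78047059e-01,  2.08382118e-01, -1.19281312e-04]), 'force': array([ 0.38671416, -0.86331044, -0.35330965]), 'wrist_torque': array([ 0.01088143, -0.02584672, -0.06483475]), 'gripper_width': 0.09294779266697617}
top {'fovy': 49.1905039387031, 'cx': 256.9517686092971, 'cy': 196.92919280833328, 'cam_to_world': array([[ 0.00852137, -0.99981175,  0.01743111,  0.56987858],
       [-0.99942809, -0.00908598, -0.03257204,  0.19219466],
       [ 0.03272429, -0.01714358, -0.99931738,  1.00948875],
       [ 0.        ,  0.        ,  0.        ,  1.        ]])}
top console [ 0.5357 -0.1284  0.0572] 0.64
top console [0.75
[... 284 characters left out ...]
58774601998, 'cx': 259.6591145175853, 'cy': 188.28929407348392, 'cam_to_world': array([[-0.98018349, -0.12219395,  0.15591333,  0.48461919],
       [-0.19780966,  0.56178361, -0.80328732,  0.89487284],
       [ 0.0105673 , -0.81821013, -0.57482217,  0.6011742 ],
       [ 0.        ,  0.        ,  0.        ,  1.        ]])}
side console [ 0.5253 -0.0605  0.0535] 0.89
side console [0.7438 0.1253 0.0264] 0.26
side key [0.4362 0.251  0.0611] 0.76
side key [0.5262 0.2842 0.0762] 0.73
side key [0.4868 0.3569 0.065 ] 0.66
side spare_key [0.5947 0.2822 0.0726] 0.83
side key_stand [0.5546 0.3033 0.0462] 0.59
side selector_grip [ 0.5221 -0.0617  0.0761] 0.58
side keyway [ 0.5279 -0.0593  0.0518] 0.95
```

View pics/top.png

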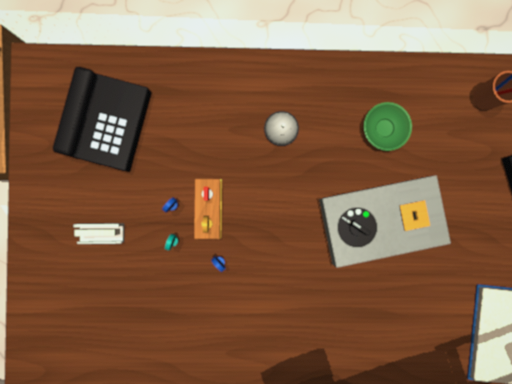

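View pics/side.png

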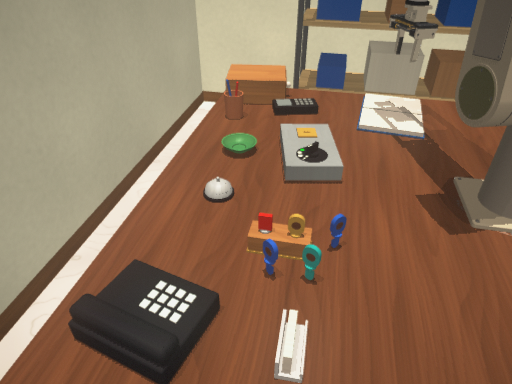

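The top view shows the console at (385,222), the dial at (357,227) with its pointer up-left, and discs white (349,213), white (358,212) and green (366,214). Green is therefore the third detent, 90° clockwise.

Candidates for the key in the top view:
- brass oval at (206,224), which I choose
- spare with red fob at (206,193)
- blue at (171,204) and (218,262)
- turquoise at (171,241)

The side view agrees: brass at (297,224), red at (265,222).

```bash
cat > h.py <<'E'
import numpy as np, cv2
from scipy.spatial.transform import Rotation as R
from bench import arm
def pose():
    s=arm.read_state(); q=s["orientation"]
    return s["tool_pos"], R.from_quat([q[1],q[2],q[3],q[0]]).as_matrix(), s
def go(p,yaw):
    "translation/rotation units from the measured pose to TCP p, tool down with tool x at yaw"
    t,M,s=pose(); c,n=np.cos(yaw),np.sin(yaw)
    T=np.array([[c,n,0],[n,-c,0],[0,0,-1.]])
    print("yaw now",round(np.arctan2(M[1,0],M[0,0]),4),"pos",np.round(t,4),"j6",round(s["joints"][5],3))
    print("trans",np.round(M.T@(np.array(p)-t)/.25,4),"rot",np.round(R.from_matrix(M.T@T).as_rotvec()/(np.pi/4),4))
def K(m): f=192/np.tan(np.radians(m["fovy"]/2)); return f
def proj(m,P):
    C=np.linalg.inv(m["cam_to_world"]); q=np.atleast_2d(P)@C[:3,:3].T+C[:3,3]
    return np.c_[K(m)*q[:,0]/q[:,2]+m["cx"],K(m)*q[:,1]/q[:,2]+m["cy"]]
def ray(m,uv,z):
    uv=np.atleast_2d(uv).astype(float); f=K(m); C=m["cam_to_world"]
    d=np.c_[(uv[:,0]-m["cx"])/f,(uv[:,1]-m["cy"])/f,np.ones(len(uv))]@C[:3,:3].T
    return C[:3,3]+d*((z-C[2,3])/d[:,2])[:,None]
E
python3 - <<'E'
from h import *
m=arm.camera_model("wrist");t,M,s=pose()
C=m["cam_to_world"];print(m["fovy"],m["cx"],m["cy"],M.T@(C[:3,3]-t),"\n",M.T@C[:3,:3])
mt=arm.camera_model("top");a=cv2.imread("pics/top.png");hsv=cv2.cvtColor(a,cv2.COLOR_BGR2HSV)
def blob(lo,hi,roi,z,n):
    x0,y0,x1,y1=roi;k=cv2.inRange(hsv[y0:y1,x0:x1],lo,hi);M=np.argwhere(k);uv=M.mean(0)[::-1]+[x0,y0]
    r=cv2.minAreaRect(M[:,::-1].astype(np.float32));print(n,uv,len(M),r[1],r[2],ray(mt,uv,z)[0]);
blob((15,120,100),(32,255,255),(395,195,435,238),.06,"plate")
blob((45,100,60),(75,255,255),(340,200,378,222),.0565,"green")
blob((0,0,0),(180,255,70),(338,205,380,250),.056,"dial")
go([.45,-.09,.30],0.55)
E
```

```text
69.01687342214488 253.1776033928917 193.1967501084504 [ 0.08309719 -0.00085191 -0.14670899] 
 [[ 4.20362519e-04 -9.54838435e-01 -2.97125203e-01]
 [ 9.99999889e-01  3.38476399e-04  3.27041249e-04]
 [-2.11701686e-04 -2.97125308e-01  9.54838472e-01]]
plate [414.36090226 215.21804511] 665 (26.08344268798828, 26.08344268798828) 78.69007110595703 [ 0.54780468 -0.20000969  0.06      ]
green [365.44444444 213.93333333] 45 (6.0, 7.0) 90.0 [ 0.54979545 -0.08791489  0.0565    ]
dial [357.51160093 229.92575406] 862 (36.0, 36.0) 90.0 [ 0.51304666 -0.06988275  0.056     ]
yaw now 0.4198 pos [ 0.2445 -0.5479  0.2374] j6 -0.085
trans [ 1.4969 -1.3377 -0.2503] rot [-0.      0.     -0.1658]
```

Request:
drive_tool --series '[{"translation": [0.87,-0.54,-0.05],"rotation": [0,0,0.15],"claw": -1},{"translation": [0.87,-0.54,-0.05],"rotation": [0,0,0.15],"claw": -1},{"translation": [0.87,-0.54,-0.05],"rotation": [0,0,0.15],"claw": -1},{"translation": [0.87,-0.54,-0.05],"rotation": [0,0,0.15],"claw": -1},{"translation": [0.87,-0.54,-0.05],"rotation": [0,0,0.15],"claw": -1},{"translation": [0.87,-0.54,-0.05],"rotation": [0,0,0.15],"claw": -1},{"translation": [0.87,-0.54,-0.05],"rotation": [0,0,0.15],"claw": -1}]'

```text
t: 1.38
tool_pos: [0.3912, -0.3313, 0.2507]
orientation: [-0.0, 0.988, 0.153, 0.001]
force: [-0.9, 0.1, 1.2]
gripper_width: 0.0933
```

```bash
python3 -c "
from h import *
go([.53,-.12,.25],0.17)"
```

```text
yaw now 0.3063 pos [ 0.3912 -0.3313  0.2507] j6 0.46
trans [ 0.7841 -0.6386  0.005 ] rot [-0.0008 -0.0031  0.1736]
```

Request:
drive_tool --series '[{"translation": [0.78,-0.64,0],"rotation": [0,0,0.17],"claw": -1},{"translation": [0.78,-0.64,0],"rotation": [0,0,0.17],"claw": -1},{"translation": [0.78,-0.64,0],"rotation": [0,0,0.17],"claw": -1},{"translation": [0.78,-0.64,0],"rotation": [0,0,0.17],"claw": -1},{"translation": [0.78,-0.64,0],"rotation": [0,0,0.17],"claw": -1},{"translation": [0.78,-0.64,0],"rotation": [0,0,0.17],"claw": -1},{"translation": [0.78,-0.64,0],"rotation": [0,0,0.17],"claw": -1},{"translation": [0.78,-0.64,0],"rotation": [0,0,0.17],"claw": -1}]'

```text
t: 2.05
tool_pos: [0.5277, -0.1231, 0.2498]
orientation: [-0.0, 0.996, 0.086, 0.0]
force: [-0.4, -0.4, 0.2]
gripper_width: 0.0929
```

```bash
python3 - <<'E'
from h import *
import pickle
m=arm.camera_model("wrist");a=arm.grab_frame("wrist")[:,:,::-1].copy();cv2.imwrite("pics/w1.png",a);pickle.dump(m,open("w1.pkl","wb"))
go([.53,-.12,.25],.17)
hsv=cv2.cvtColor(a,cv2.COLOR_BGR2HSV)
for n,lo,hi,z in [("plate",(15,120,100),(32,255,255),.06),("green",(45,100,60),(75,255,255),.0565)]:
    k=cv2.inRange(hsv,lo,hi);N,L,S,c=cv2.connectedComponentsWithStats(k)
    i=1+S[1:,4].argmax();r=cv2.minAreaRect(np.argwhere(L==i)[:,::-1].astype(np.float32))
    w=ray(m,np.vstack([c[i],r[0],cv2.boxPoints(r)]),z);print(n,S[i],c[i],r,"\n",w.round(4))
for q in ["selector_grip","keyway","mark_green"]:
    for d in arm.recognise(q,"wrist")[:2]:print(q,d["point"],d["conf"])
E
```

```text
yaw now 0.1711 pos [ 0.5269 -0.1247  0.2497] j6 1.073
trans [ 0.0153 -0.0165 -0.001 ] rot [0.0002 0.0008 0.0014]
plate [ 228  350  284   30 6785] [377.85202653 366.3706706 ] ((369.5, 364.5), (29.0, 283.0), 90.0) 
 [[ 0.2604 -0.3668  0.06  ]
 [ 0.2618 -0.3529  0.06  ]
 [ 0.2521 -0.1314  0.06  ]
 [ 0.3268 -0.5574  0.06  ]
 [ 0.2719 -0.5833  0.06  ]
 [ 0.1942 -0.1399  0.06  ]]
green [ 263    0   91   32 2006] [308.51345962  12.42472582] ((308.0, 15.5), (31.0, 90.0), 90.0) 
 [[ 0.713  -0.1495  0.0565]
 [ 0.7102 -0.1496  0.0565]
 [ 0.7159 -0.0998  0.0565]
 [ 0.7321 -0.1928  0.0565]
 [ 0.7043 -0.2008  0.0565]
 [ 0.6875 -0.1051  0.0565]]
selector_grip [0.5245, -0.0675, 0.0767] 0.83
keyway [0.5382, -0.14, 0.0558] 0.58
mark_green [0.5509, -0.0885, 0.0553] 0.54
mark_green [0.5425, -0.1385, 0.0507] 0.49
```

View pics/w1.png

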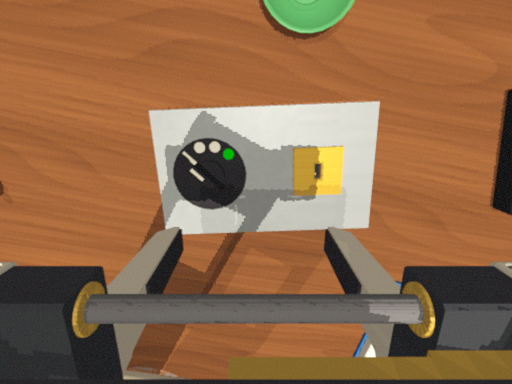

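Wrist view: dial at (210,172) with tick at (188,157), whites at (200,147) and (215,146), green at (228,154), keyway at (318,171) in the brass plate.

```bash
cat > fit.py <<'E'
from h import *
import pickle
from scipy.optimize import least_squares
def feats(a,roi_plate,roi_dial,roi_con):
    hsv=cv2.cvtColor(a,cv2.COLOR_BGR2HSV);out=[]
    def reg(lo,hi,roi):
        x0,y0,x1,y1=roi;k=np.zeros(a.shape[:2],np.uint8);k[y0:y1,x0:x1]=cv2.inRange(hsv[y0:y1,x0:x1],lo,hi)
        cs=cv2.findContours(k,cv2.RETR_EXTERNAL,cv2.CHAIN_APPROX_NONE)[0];return max(cs,key=cv2.contourArea)[:,0]
    def quad(c):
        h=cv2.convexHull(c)
        e=1
        while len(cv2.approxPolyDP(h,e,True))>4:e+=.5
        return cv2.approxPolyDP(h,e,True)[:,0].astype(float)
    pl=quad(reg((15,120,100),(32,255,255),roi_plate))
    g=reg((45,100,60),(75,255,255),roi_dial);gc=np.array(cv2.minEnclosingCircle(g)[0])
    return pl,gc,quad(reg((0,0,90),(180,60,255),roi_con))
def order(c): # match by angle
    d=c-c.mean(0);return c[np.argsort(np.arctan2(d[:,1],d[:,0]))]
W=(cv2.imread("pics/w1.png"),pickle.load(open("w1.pkl","rb")),feats(cv2.imread("pics/w1.png"),(280,135,355,208),(172,130,250,215),(140,95,385,240)))
T=(cv2.imread("pics/top.png"),arm.camera_model("top"),feats(cv2.imread("pics/top.png"),(395,195,435,238),(336,203,380,250),(310,170,460,275)))
def pts(p):
    c,s=np.cos(p[2]),np.sin(p[2]);f=lambda x,y,z:[p[0]+c*x-s*y,p[1]+s*x+c*y,z]
    pl=[f(x,-.065+y,.06) for x,y in [(-.03,-.03),(.03,-.03),(.03,.03),(-.03,.03)]]
    an=np.pi/4-np.pi/2
    g=[f(.036*np.cos(an),.07+.036*np.sin(an),.0565)]
    co=[f(x,y,.055) for x,y in [(-.08,-.135),(.08,-.135),(.08,.135),(-.08,.135)]]
    return np.array(pl),np.array(g),np.array(co),np.array([f(0,.07,.084),f(0,-.065,.06)])
def res(p,V,con=1):
    a,m,(pl,g,co)=V;A,B,C,_=pts(p)
    r=[order(proj(m,A))-order(pl),proj(m,B)-g]
    if con:r.append(order(proj(m,C))-order(co))
    return np.vstack(r).ravel()
for n,V in [("w",W),("t",T)]:
  for con in (0,1):
    s=least_squares(lambda p:res(p,V,con),[.535,-.13,.15],loss="soft_l1");
    print(n,con,s.x.round(4),"dial,keyway",pts(s.x)[3].round(4).tolist(),"\n",res(s.x,V,con).reshape(-1,2).round(1).tolist())
E
python3 fit.py
```

```text
w 0 [ 0.5342 -0.1358  0.2133] dial,keyway [[0.5194, -0.0674, 0.084], [0.5479, -0.1993, 0.06]] 
 [[-0.7, -0.4], [1.5, -0.4], [0.8, 0.3], [-0.8, 1.1], [-0.3, -0.1]]
w 1 [ 0.5335 -0.1354  0.2044] dial,keyway [[0.5193, -0.0669, 0.084], [0.5467, -0.1991, 0.06]] 
 [[-0.9, 0.3], [1.2, 0.7], [0.1, 1.4], [-1.4, 1.8], [-0.5, 0.0], [-2.2, -0.5], [0.1, -0.1], [11.8, -10.8], [13.9, -5.1]]
t 0 [ 0.5346 -0.1368  0.206 ] dial,keyway [[0.5203, -0.0683, 0.084], [0.5479, -0.2004, 0.06]] 
 [[-0.8, -0.1], [0.6, -1.2], [0.8, 0.4], [-0.5, 0.6], [-0.0, -0.1]]
t 1 [ 0.535  -0.1363  0.1962] dial,keyway [[0.5214, -0.0677, 0.084], [0.5477, -0.2001, 0.06]] 
 [[-0.8, -0.1], [0.6, -1.0], [0.6, 0.7], [-0.8, 0.6], [-0.1, -0.5], [-0.8, -0.8], [0.3, -0.5], [0.5, 0.6], [0.4, 1.0]]
```

```bash
python3 -c "
from h import *
go([.5202,-.0677,.13],.93)"
```

```text
yaw now 0.1669 pos [ 0.5261 -0.1267  0.2499] j6 1.073
trans [ 0.0161 -0.2369  0.4795] rot [ 3.000e-04  7.000e-04 -9.716e-01]
```

Request:
drive_tool --series '[{"translation": [0.016,-0.237,0.48],"rotation": [0,0,-0.97],"claw": 0},{"translation": [0.016,-0.237,0.48],"rotation": [0,0,-0.97],"claw": 0},{"translation": [0.016,-0.237,0.48],"rotation": [0,0,-0.97],"claw": 0},{"translation": [0.016,-0.237,0.48],"rotation": [0,0,-0.97],"claw": 0},{"translation": [0.016,-0.237,0.48],"rotation": [0,0,-0.97],"claw": 0},{"translation": [0.016,-0.237,0.48],"rotation": [0,0,-0.97],"claw": 0},{"translation": [0.016,-0.237,0.48],"rotation": [0,0,-0.97],"claw": 0},{"translation": [0.016,-0.237,0.48],"rotation": [0,0,-0.97],"claw": 0},{"translation": [0.016,-0.237,0.48],"rotation": [0,0,-0.97],"claw": 0}]'

```text
t: 3.0
tool_pos: [0.5208, -0.0672, 0.1303]
orientation: [0.0, 0.895, 0.446, 0.0]
force: [0.1, 0.2, -0.1]
gripper_width: 0.0471
```

```bash
cat >> h.py <<'E'
def avg(n=6):
    "mean pose over n control periods (noise check)"
    P=[];Y=[]
    for i in range(n):
        t,M,s=pose();P.append(t);Y.append(np.arctan2(M[1,0],M[0,0]));arm.grab_frame("wrist")
    print("avg",np.mean(P,0).round(4),"sd",np.std(P,0).round(4),"yaw",np.mean(Y).round(4),np.std(Y).round(4));return np.mean(P,0),np.mean(Y)
def rel(p,yaw,p0,y0):
    c,n=np.cos(y0),np.sin(y0);M=np.array([[c,n,0],[n,-c,0],[0,0,-1.]])
    print("trans",(M.T@(np.array(p)-p0)/.25).round(4),"rotz",round((y0-yaw)/(np.pi/4),4))
E
python3 -c "
from h import *
p,y=avg(); rel([.5202,-.0677,.084],.99,p,y)"
```

```text
avg [ 0.5208 -0.0668  0.1303] sd [0.     0.0003 0.0001] yaw 0.9268 0.0015
trans [-0.0045  0.0003  0.185 ] rotz -0.0804
```

Request:
drive_tool --series '[{"translation": [-0.0045,0,0.185],"rotation": [0,0,-0.08],"claw": 0},{"translation": [-0.0045,0,0.185],"rotation": [0,0,-0.08],"claw": 0},{"translation": [-0.0045,0,0.185],"rotation": [0,0,-0.08],"claw": 0},{"translation": [-0.0045,0,0.185],"rotation": [0,0,-0.08],"claw": 1},{"translation": [-0.0045,0,0.185],"rotation": [0,0,-0.08],"claw": 1},{"translation": [-0.0045,0,0.185],"rotation": [0,0,-0.08],"claw": 1},{"translation": [-0.0045,0,0.185],"rotation": [0,0,-0.08],"claw": 1},{"translation": [-0.0045,0,0.185],"rotation": [0,0,-0.08],"claw": 1},{"translation": [-0.0045,0,0.185],"rotation": [0,0,-0.08],"claw": 1},{"translation": [-0.0045,0,0.185],"rotation": [0,0,-0.08],"claw": 1}]'

```text
t: 4.13
tool_pos: [0.5205, -0.0671, 0.0843]
orientation: [0.0, 0.879, 0.476, 0.0]
force: [-1.8, -0.3, 3.8]
gripper_width: 0.0098
```

```bash
python3 -c "
from h import *
print(pose()[2]['force'],pose()[2]['wrist_torque'],pose()[2]['gripper_width']);avg(3)"
```

```text
[-1.78033614 -0.3403519   3.83125131] [0.02694587 0.06083862 0.04300151] 0.00980291644069768
avg [ 0.5204 -0.0671  0.0843] sd [0. 0. 0.] yaw 0.993 0.0
```

Request:
drive_tool --series '[{"rotation": [0,0,0.2],"translation": [0,0,0],"claw": 1},{"rotation": [0,0,0.33],"translation": [0,0,0],"claw": 1},{"rotation": [0,0,0.46],"translation": [0,0,0],"claw": 1},{"rotation": [0,0,0.6],"translation": [0,0,0],"claw": 1},{"rotation": [0,0,0.73],"translation": [0,0,0],"claw": 1},{"rotation": [0,0,0.87],"translation": [0,0,0],"claw": 1},{"rotation": [0,0,1],"translation": [0,0,0],"claw": 1},{"rotation": [0,0,1],"translation": [0,0,0],"claw": 1},{"rotation": [0,0,1],"translation": [0,0,0],"claw": 1}]'

```text
t: 5.03
tool_pos: [0.5211, -0.068, 0.0843]
orientation: [0.001, 0.995, 0.104, 0.001]
force: [3.5, -4.9, 1.6]
gripper_width: 0.0098
```

Request:
drive_tool --series '[{"rotation": [0,0,0.14],"translation": [0,0,0],"claw": 1},{"rotation": [0,0,0.28],"translation": [0,0,0],"claw": 1},{"rotation": [0,0,0.42],"translation": [0,0,0],"claw": 1},{"rotation": [0,0,0.56],"translation": [0,0,0],"claw": 1},{"rotation": [0,0,0.7],"translation": [0,0,0],"claw": 1},{"rotation": [0,0,0.84],"translation": [0,0,0],"claw": 1},{"rotation": [0,0,1],"translation": [0,0,0],"claw": 1},{"rotation": [0,0,1],"translation": [0,0,0],"claw": 1},{"rotation": [0,0,1],"translation": [0,0,0],"claw": 1},{"rotation": [0,0,1],"translation": [0,0,0],"claw": 1}]'

```text
t: 5.87
tool_pos: [0.5208, -0.0691, 0.0843]
orientation: [0.001, 0.959, -0.284, 0.001]
force: [1.5, -9.9, 0.7]
gripper_width: 0.0097
```

```bash
python3 -c "
from h import *
s=pose()[2];print(s['force'],s['wrist_torque'],s['joints'][5]);avg(3)"
```

```text
[ 1.53070004 -9.90802855  0.70352991] [-1.73495245 -0.24910012  0.05368005] 1.9202895625913228
avg [ 0.5208 -0.0691  0.0843] sd [0. 0. 0.] yaw -0.5759 0.0
```

Request:
drive_tool --series '[{"rotation": [0,0,0],"translation": [0,0,0],"claw": 0},{"rotation": [0,0,0],"translation": [0,0,0],"claw": 0},{"rotation": [0,0,0],"translation": [0,0,0],"claw": 0},{"rotation": [0,0,0],"translation": [0,0,-0.15],"claw": 0},{"rotation": [0,0,0],"translation": [0,0,-0.6],"claw": 0},{"rotation": [0,0,-0.3],"translation": [0,0,-0.6],"claw": 0},{"rotation": [0,0,-0.6],"translation": [0,0,-0.6],"claw": 0},{"rotation": [0,0,-1],"translation": [0,0,-0.6],"claw": 0},{"rotation": [0,0,-1],"translation": [0,0,-0.6],"claw": 0},{"rotation": [0,0,-1],"translation": [0,0,-0.6],"claw": 0},{"rotation": [0,0,-1],"translation": [0,0,-0.6],"claw": 0},{"rotation": [0,0,-1],"translation": [0,0,-0.6],"claw": 0}]'

```text
t: 7.02
tool_pos: [0.5198, -0.0666, 0.2334]
orientation: [-0.0, 0.994, 0.108, -0.0]
force: [-0.3, -0.4, 0.4]
gripper_width: 0.0464
```

```bash
python3 - <<'E'
from h import *
import pickle
m=arm.camera_model("wrist");a=arm.grab_frame("wrist")[:,:,::-1].copy();pickle.dump(m,open("w2.pkl","wb"))
cv2.imwrite("pics/w2full.png",a)
# key/stand from top + side
mt=arm.camera_model("top");b=cv2.imread("pics/top.png")
u=proj(m,[[.5202,-.0677,.06]])[0].astype(int);print(u)
c1=cv2.resize(a[max(u[1]-75,0):u[1]+75,max(u[0]-75,0):u[0]+75],(400,400))
c2=cv2.resize(b[170:280,150:260],(400,400),interpolation=cv2.INTER_CUBIC)
cv2.imwrite("pics/w2.png",np.hstack([c1,c2]))
go([.5262,.278,.26],1.8)
E
```

```text
[254 179]
yaw now 0.2146 pos [ 0.5198 -0.0666  0.2333] j6 1.131
trans [ 0.3184 -1.3414 -0.1059] rot [-1.3000e-03 -2.0000e-04 -2.0186e+00]
```

View pics/w2.png

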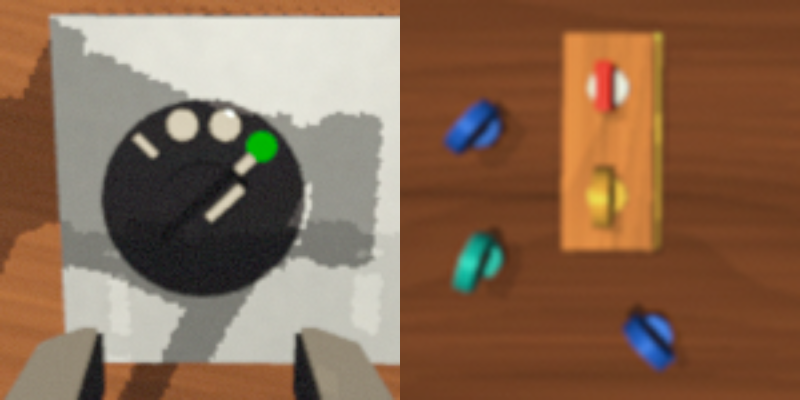

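The left crop shows the dial pointer exactly at the green disc. The right crop shows the brass oval fob at top-view pixel (206,224), in the stand next to the red spare. Now to the key.

Request:
drive_tool --series '[{"rotation": [0,0,-1],"translation": [0.2,-0.9,-0.1],"claw": 0},{"rotation": [0,0,-1],"translation": [0.2,-0.9,-0.1],"claw": 0},{"rotation": [0,0,-1],"translation": [0.2,-0.9,-0.1],"claw": 0},{"rotation": [0,0,-1],"translation": [0.2,-0.9,-0.1],"claw": 0},{"rotation": [0,0,-1],"translation": [0.2,-0.9,-0.1],"claw": 0},{"rotation": [0,0,-1],"translation": [0.2,-0.9,-0.1],"claw": 0},{"rotation": [0,0,-1],"translation": [0.2,-0.9,-0.1],"claw": 0}]'

```text
t: 7.65
tool_pos: [0.5219, 0.1685, 0.2591]
orientation: [-0.001, 0.876, 0.481, 0.001]
force: [-0.9, -1.3, 0.2]
gripper_width: 0.0466
```

Request:
drive_tool --series '[{"rotation": [0,0,-1],"translation": [0,0,0],"claw": 0},{"rotation": [0,0,-1],"translation": [0,0,0],"claw": 0},{"rotation": [0,0,-1],"translation": [0,0,0],"claw": 0},{"rotation": [0,0,-1],"translation": [0,0,0],"claw": 0},{"rotation": [0,0,-1],"translation": [0,0,0],"claw": 0},{"rotation": [0,0,-1],"translation": [0,0,0],"claw": 0},{"rotation": [0,0,-1],"translation": [0,0,0],"claw": 0},{"rotation": [0,0,-1],"translation": [0,0,0],"claw": 0}]'

```text
t: 8.32
tool_pos: [0.5223, 0.1637, 0.2583]
orientation: [-0.0, 0.629, 0.777, -0.0]
force: [-0.8, -0.3, 0.5]
gripper_width: 0.0464
```

Request:
drive_tool --series '[{"rotation": [0,0,-1],"translation": [0,0,0],"claw": 0},{"rotation": [0,0,-1],"translation": [0,0,0],"claw": 0},{"rotation": [0,0,-1],"translation": [0,0,0],"claw": 0},{"rotation": [0,0,-1],"translation": [0,0,0],"claw": 0},{"rotation": [0,0,-1],"translation": [0,0,0],"claw": 0},{"rotation": [0,0,-1],"translation": [0,0,0],"claw": 0},{"rotation": [0,0,-1],"translation": [0,0,0],"claw": 0},{"rotation": [0,0,-1],"translation": [0,0,0],"claw": 0}]'

```text
t: 8.98
tool_pos: [0.5224, 0.1636, 0.2584]
orientation: [-0.0, 0.285, 0.959, -0.0]
force: [0.4, -0.1, -0.3]
gripper_width: 0.0464
```

```bash
python3 -c "
from h import *
go([.53,.278,.26],np.pi)"
```

```text
yaw now 2.5634 pos [0.5224 0.1636 0.2584] j6 -0.783
trans [ 0.2247  0.4    -0.0063] rot [-2.000e-04 -7.000e-04 -7.361e-01]
```

Request:
drive_tool --series '[{"rotation": [0,0,-0.736],"translation": [0.225,0.4,0],"claw": 0},{"rotation": [0,0,-0.736],"translation": [0.225,0.4,0],"claw": 0},{"rotation": [0,0,-0.736],"translation": [0.225,0.4,0],"claw": 0},{"rotation": [0,0,-0.736],"translation": [0.225,0.4,0],"claw": 0},{"rotation": [0,0,-0.736],"translation": [0.225,0.4,0],"claw": 0},{"rotation": [0,0,-0.736],"translation": [0.225,0.4,0],"claw": 0},{"rotation": [0,0,-0.736],"translation": [0.225,0.4,0],"claw": 0},{"rotation": [0,0,-0.736],"translation": [0.225,0.4,0],"claw": 0}]'

```text
t: 9.65
tool_pos: [0.53, 0.2777, 0.2586]
orientation: [-0.0, 0.002, 1.0, -0.0]
force: [-0.2, -0.8, 0.5]
gripper_width: 0.0466
```

```bash
python3 - <<'E'
from h import *
import pickle
m=arm.camera_model("wrist");a=arm.grab_frame("wrist")[:,:,::-1].copy();pickle.dump(m,open("w3.pkl","wb"))
cv2.imwrite("pics/w3.png",a);avg(3)
for q in ["key","key_grip","key_stand","spare_key"]:
    for d in arm.recognise(q,"wrist")[:4]:print(q,np.round(d["point"],4),round(d["conf"],2),proj(m,d["point"]).round())
E
```

```text
avg [0.5302 0.2775 0.2587] sd [0. 0. 0.] yaw 3.1385 0.0006
key [0.5208 0.2764 0.0961] 0.9 [[251. 175.]]
key [0.5638 0.3573 0.0757] 0.75 [[316. 204.]]
key [0.4351 0.2502 0.0917] 0.61 [[226.  95.]]
key [0.482  0.3504 0.0804] 0.59 [[316. 138.]]
key_grip [0.4856 0.35   0.0806] 0.93 [[315. 142.]]
key_grip [0.434  0.2513 0.0844] 0.9 [[228.  94.]]
key_grip [0.5189 0.2768 0.0906] 0.89 [[252. 172.]]
key_grip [0.5586 0.3558 0.0744] 0.7 [[315. 200.]]
key_stand [0.5466 0.2737 0.0466] 0.71 [[250. 185.]]
spare_key [0.5886 0.2722 0.084 ] 0.91 [[248. 225.]]
```

View pics/w3.png

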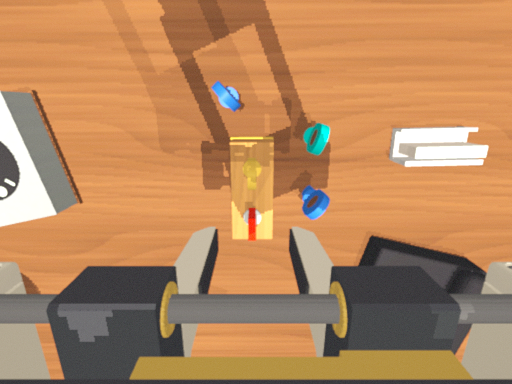

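Wrist view: stand about x 230–273, y 138–238; brass fob at (252,172); red spare at (252,222); blue at (228,96) and (315,203); turquoise at (317,139). The networks agree on the brass key, about (0.52,0.277). Refining yaw and centre.

```bash
python3 - <<'E'
from h import *
import pickle
a=cv2.imread("pics/w3.png");m=pickle.load(open("w3.pkl","rb"));mt=arm.camera_model("top")
arm.grab_frame("top")
vis=cv2.resize(a[120:250,210:300],(540,780))[:590]
for cam,mm in [("wrist",m),("top",mt)]:
  for q,zs in [("key_stand",[.046]),("key",[.076,.1]),("spare_key",[.076,.1])]:
    for d in arm.outline_of(q,cam)[:4]:
        uv=np.argwhere(d["mask"])[:,::-1].astype(np.float32)
        if len(uv)<5: continue
        r=cv2.minAreaRect(uv);bx=cv2.boxPoints(r)
        w=ray(mm,bx,zs[-1]);e=w[1]-w[0];f=w[2]-w[1];e=e if np.hypot(*e[:2])>np.hypot(*f[:2]) else f
        print(cam,q,round(d["conf"],2),len(uv),"px",np.round(r[0]),np.round(r[1],1),round(r[2],1),"ctr",[ray(mm,r[0],z)[0].round(4).tolist() for z in zs],"long axis deg",round(np.degrees(np.arctan2(e[1],e[0]))%180,1),"len",np.hypot(*e[:2]).round(4))
hsv=cv2.cvtColor(a,cv2.COLOR_BGR2HSV)
for p in [(252,172),(252,165),(240,172),(265,172),(240,200),(220,200),(252,138)]: print(p,hsv[p[1],p[0]])
cv2.imwrite("pics/w3c.png",vis)
E
```

```text
wrist key_stand 0.95 3453 px [252. 187.] [102.  43.] 90.0 ctr [[0.5497, 0.2761, 0.046]] long axis deg 1.0 len 0.1426
wrist key_stand 0.54 7740 px [ 41. 158.] [135.  82.] 90.0 ctr [[0.5088, 0.0035, 0.046]] long axis deg 169.4 len 0.1802
wrist key_stand 0.47 61 px [  4. 190.] [9. 7.] 90.0 ctr [[0.5533, -0.0572, 0.046]] long axis deg 165.0 len 0.0131
wrist key 0.92 370 px [252. 174.] [31. 17.] 90.0 ctr [[0.5241, 0.2764, 0.076], [0.5184, 0.2766, 0.1]] long axis deg 0.2 len 0.0356
wrist key 0.9 654 px [315. 203.] [25.6 31.9] 3.6 ctr [[0.5626, 0.3557, 0.076], [0.5541, 0.3501, 0.1]] long axis deg 179.4 len 0.0391
wrist key 0.87 617 px [315. 138.] [24.  31.9] 18.4 ctr [[0.482, 0.351, 0.076], [0.4794, 0.3457, 0.1]] long axis deg 163.9 len 0.0333
wrist key 0.55 478 px [227.  96.] [33.2 19.1] 45.0 ctr [[0.4349, 0.2496, 0.076], [0.4357, 0.2518, 0.1]] long axis deg 46.0 len 0.0327
wrist spare_key 0.59 368 px [252. 224.] [32. 16.] 90.0 ctr [[0.5904, 0.2767, 0.076], [0.5798, 0.2768, 0.1]] long axis deg 0.2 len 0.0412
top key_stand 0.81 360 px [212. 192.] [27. 19.] 90.0 ctr [[0.5982, 0.2651, 0.046]] long axis deg 0.6 len 0.0619
(252, 172) [ 22 172 224]
(252, 165) [ 22 172 207]
(240, 172) [ 17 153 223]
(265, 172) [ 17 152 226]
(240, 200) [ 16 155 225]
(220, 200) [ 14 152 227]
(252, 138) [ 30 145 255]
```

View pics/w3c.png

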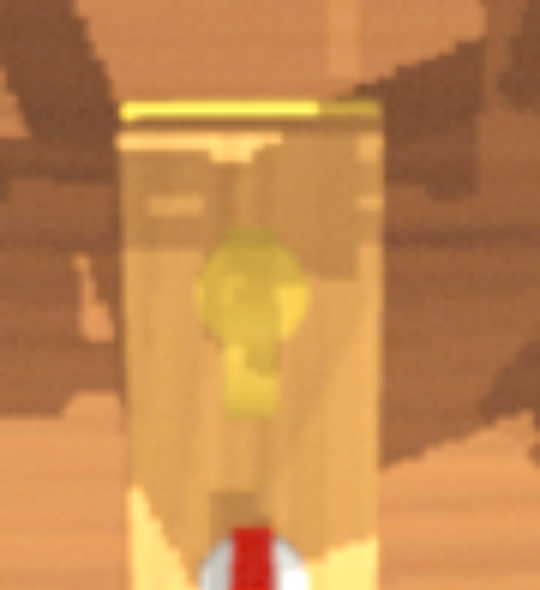

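```bash
python3 - <<'E'
from h import *
import pickle
m=pickle.load(open("w3.pkl","rb"))
print("collar",ray(m,[[252,169]],.05),"stand L/R edges",ray(m,[[210+121/6,120+150/6],[210+132/6,120+480/6],[210+382/6,120+150/6],[210+380/6,120+480/6]],.046).round(4).tolist(),"front",ray(m,[[252,120+128/6]],.046))
p,y=avg(4); rel([.5225,.2765,.14],np.pi,p,y); rel([.5225,.2765,.076],np.pi,p,y)
E
```

```text
collar [[0.52427978 0.27691203 0.05      ]] stand L/R edges [[0.4937, 0.2491, 0.046], [0.568, 0.2495, 0.046], [0.494, 0.3048, 0.046], [0.5682, 0.3056, 0.046]] front [[0.4892003  0.27708376 0.046     ]]
avg [0.5301 0.2779 0.2587] sd [0. 0. 0.] yaw -3.1412 0.0
trans [ 0.0303 -0.0058  0.4748] rotz -7.9995
trans [ 0.0303 -0.0058  0.7308] rotz -7.9995
```

Request:
drive_tool --series '[{"rotation": [0,0,0],"translation": [0.026,-0.0035,0.4],"claw": 0},{"rotation": [0,0,0],"translation": [0.026,-0.0035,0.4],"claw": 0},{"rotation": [0,0,0],"translation": [0.026,-0.0035,0.5],"claw": 0},{"rotation": [0,0,0],"translation": [0.026,-0.0035,0.6],"claw": 0},{"rotation": [0,0,0],"translation": [0.026,-0.0035,0.7],"claw": 0},{"rotation": [0,0,0],"translation": [0.026,-0.0035,0.73],"claw": 0},{"rotation": [0,0,0],"translation": [0.026,-0.0035,0.73],"claw": 0},{"rotation": [0,0,0],"translation": [0.026,-0.0035,0.73],"claw": 0.3},{"rotation": [0,0,0],"translation": [0.026,-0.0035,0.73],"claw": 0.5},{"rotation": [0,0,0],"translation": [0.026,-0.0035,0.73],"claw": 0.6},{"rotation": [0,0,0],"translation": [0.026,-0.0035,0.73],"claw": 0.7},{"rotation": [0,0,0],"translation": [0.026,-0.0035,0.73],"claw": 0.7}]'

```text
t: 11.6
tool_pos: [0.5244, 0.2774, 0.0776]
orientation: [0.001, -0.0, 1.0, 0.0]
force: [0.1, 0.3, -0.1]
gripper_width: 0.018
```

Request:
drive_tool --series '[{"rotation": [0,0,0],"translation": [0,0,0],"claw": 0.75},{"rotation": [0,0,0],"translation": [0,0,0],"claw": 0.8},{"rotation": [0,0,0],"translation": [0,0,0],"claw": 1},{"rotation": [0,0,0],"translation": [0,0,0],"claw": 1},{"rotation": [0,0,0],"translation": [0,0,0],"claw": 1},{"rotation": [0,0,0],"translation": [0,0,0],"claw": 1}]'

```text
t: 12.1
tool_pos: [0.5238, 0.277, 0.0766]
orientation: [0.0, -0.0, 1.0, -0.0]
force: [-1.0, -2.6, 4.6]
gripper_width: 0.0096
```

```bash
python3 - <<'E'
from h import *
s=pose()[2];print(s['force'],s['wrist_torque']);avg(3)
E
```

```text
[-0.96298169 -2.64297676  4.60199413] [-0.44019416  0.029826   -0.01305371]
avg [0.5238 0.277  0.0766] sd [0. 0. 0.] yaw -3.1413 0.0
```

Request:
drive_tool --series '[{"rotation": [0,0,0],"translation": [0,0,-0.05],"claw": 1},{"rotation": [0,0,0],"translation": [0,0,-0.1],"claw": 1},{"rotation": [0,0,0],"translation": [0,0,-0.16],"claw": 1},{"rotation": [0,0,0],"translation": [0,0,-0.25],"claw": 1},{"rotation": [0,0,0],"translation": [0,0,-0.4],"claw": 1},{"rotation": [0,0,0],"translation": [0,0,-0.5],"claw": 1},{"rotation": [0,0,0],"translation": [0,0,-0.5],"claw": 1},{"rotation": [0,0,-0.1],"translation": [-0.05,-0.15,-0.5],"claw": 1},{"rotation": [0,0,-0.2],"translation": [-0.1,-0.3,-0.5],"claw": 1},{"rotation": [0,0,-0.26],"translation": [-0.1,-0.5,-0.5],"claw": 1},{"rotation": [0,0,-0.26],"translation": [-0.1,-0.65,-0.5],"claw": 1},{"rotation": [0,0,-0.26],"translation": [-0.1,-0.8,-0.5],"claw": 1}]'

```text
t: 13.25
tool_pos: [0.5481, 0.0757, 0.2014]
orientation: [-0.0, -0.103, 0.995, 0.0]
force: [1.1, -0.8, -1.1]
gripper_width: 0.0098
```

```bash
python3 - <<'E'
from h import *
p,y=avg(1); go([.548,-.1998,.20],.203-np.pi)
E
```

```text
avg [0.5481 0.0757 0.2014] sd [0. 0. 0.] yaw -2.9359 0.0
yaw now -2.9403 pos [0.5484 0.0682 0.2013] j6 -1.738
trans [ 0.2157 -1.05    0.01  ] rot [-0.0052 -0.0018 -0.0022]
```

Request:
drive_tool --series '[{"rotation": [0,0,0],"translation": [0.04,-0.15,0],"claw": 1},{"rotation": [0,0,0],"translation": [0.07,-0.3,0],"claw": 1},{"rotation": [0,0,0],"translation": [0.1,-0.45,0],"claw": 1},{"rotation": [0,0,0],"translation": [0.13,-0.6,0],"claw": 1},{"rotation": [0,0,0],"translation": [0.16,-0.75,0],"claw": 1},{"rotation": [0,0,0],"translation": [0.18,-0.87,0],"claw": 1},{"rotation": [0,0,0],"translation": [0.2,-0.97,0],"claw": 1},{"rotation": [0,0,0],"translation": [0.2,-0.97,0],"claw": 1},{"rotation": [0,0,0],"translation": [0.2,-0.97,0],"claw": 1}]'

```text
t: 14.05
tool_pos: [0.5487, -0.1714, 0.2012]
orientation: [-0.0, -0.101, 0.995, 0.0]
force: [0.3, 0.6, -2.1]
gripper_width: 0.0095
```

```bash
python3 - <<'E'
from h import *
import pickle
p,y=avg(4); rel([.548,-.1998,.15],.203-np.pi,p,y)
m=arm.camera_model("wrist");a=arm.grab_frame("wrist")[:,:,::-1].copy();pickle.dump(m,open("w4.pkl","wb"))
cv2.imwrite("pics/w4full.png",a)
print(proj(m,[[.548,-.1998,.06]]))
s=arm.grab_frame("side")[:,:,::-1];ms=arm.camera_model("side");u=proj(ms,[[.548,-.1998,.1]])[0].astype(int);print(u)
c=cv2.resize(s[u[1]-50:u[1]+50,u[0]-50:u[0]+50],(384,384),interpolation=cv2.INTER_CUBIC)
cv2.imwrite("pics/w4.png",np.hstack([a[:,128:],c])[:, :800])
E
```

```text
avg [ 0.5488 -0.1701  0.2012] sd [0.0001 0.0008 0.    ] yaw -2.9377 0.0013
trans [ 0.0273 -0.1156  0.2046] rotz 0.0012
[[224.4231178 181.0918415]]
[307 120]
```

View pics/w4.png

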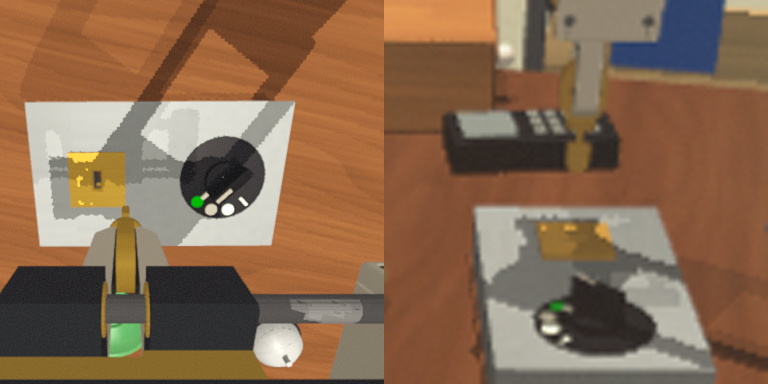

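Wrist view: the key is held straight, its tip near (254,210); keyway at (225,180), where projection predicts (224,181). Dial pointer still at green. Refining from this picture.

```bash
python3 - <<'E'
from h import *
import pickle
a=cv2.imread("pics/w4full.png");m=pickle.load(open("w4.pkl","rb"));hsv=cv2.cvtColor(a,cv2.COLOR_BGR2HSV)
r=hsv[165:196,212:240]; k=(r[:,:,2]<110)
N,L,S,c=cv2.connectedComponentsWithStats(k.astype(np.uint8))
for i in range(1,N): print(S[i],c[i]+[212,165],ray(m,c[i]+[212,165],.06)[0].round(4))
y=cv2.inRange(hsv,(14,110,90),(32,255,255));y[:, :190]=0;y[:,257:]=0;y[:148]=0;y[212:]=0
pc=max(cv2.findContours(y,cv2.RETR_EXTERNAL,cv2.CHAIN_APPROX_NONE)[0],key=cv2.contourArea)
q=cv2.minAreaRect(pc);b=ray(m,cv2.boxPoints(q),.06);print(q,b.mean(0).round(4),[round(float(np.degrees(np.arctan2(*(b[(i+1)%4]-b[i])[[1,0]]))),1) for i in range(4)])
C=np.array([.5480,-.1998,.06]);cs,sn=np.cos(.203),np.sin(.203)
print("predicted plate",proj(m,[C+[cs*x-sn*y,sn*x+cs*y,0] for x,y in[(-.03,-.03),(.03,-.03),(.03,.03),(-.03,.03)]]).round(1).tolist())
P,M,s=pose();print("tip pred",proj(m,[P+[0,0,-.0686],P+M[:,0]*.009+[0,0,-.065]]).round(1).tolist())
v=hsv[195:225,235:275];print((( v[:,:,0]>12)&(v[:,:,0]<32)&(v[:,:,1]>110)).astype(int).sum(1),[int(np.mean(np.where((l[:,0]>12)&(l[:,0]<32)&(l[:,1]>110))[0])+235) if ((l[:,0]>12)&(l[:,0]<32)&(l[:,1]>110)).any() else 0 for l in v])
E
```

```text
[10  6  7 17 87] [224.48275862 178.32183908] [ 0.545  -0.2003  0.06  ]
((225.57131958007812, 181.59320068359375), (62.649513244628906, 57.42148971557617), 86.26860046386719) [ 0.5495 -0.1983  0.06  ] [105.5, 15.5, -74.2, -168.0]
predicted plate [[194.6, 152.9], [197.8, 207.4], [252.5, 207.6], [252.7, 153.1]]
tip pred [[252.0, 212.4], [252.0, 203.6]]
[18 18 18 18 18 18 18 18 18 18 18 21  7  7  7  7  7  7  7  7  7  7  8 14
 18 20 23 25 26 28] [243, 243, 243, 243, 243, 243, 243, 243, 243, 243, 243, 245, 253, 253, 253, 253, 253, 253, 253, 253, 253, 253, 253, 253, 253, 253, 253, 253, 253, 253]
```

Request:
drive_tool --series '[{"rotation": [0,0,0],"translation": [0.028,-0.116,0.1],"claw": 1},{"rotation": [0,0,0],"translation": [0.028,-0.116,0.205],"claw": 1},{"rotation": [0,0,0],"translation": [0.028,-0.116,0.205],"claw": 1},{"rotation": [0,0,0],"translation": [0.028,-0.116,0.205],"claw": 1},{"rotation": [0,0,0],"translation": [0.028,-0.116,0.205],"claw": 1},{"rotation": [0,0,0],"translation": [0.028,-0.116,0.205],"claw": 1}]'

```text
t: 14.85
tool_pos: [0.5492, -0.2, 0.152]
orientation: [0.001, -0.103, 0.995, -0.001]
force: [0.4, 1.3, -1.4]
gripper_width: 0.0098
```

```bash
python3 - <<'E'
from h import *
p,y=avg(4); rel([.548,-.200,.12],.203-np.pi,p,y);print(pose()[2]['force'])
E
```

```text
avg [ 0.5491 -0.2002  0.1519] sd [0.0001 0.0001 0.0002] yaw -2.9362 0.0001
trans [0.0043 0.0016 0.1277] rotz 0.0031
[-0.25579209 -0.42685501 -1.2576935 ]
```

Request:
drive_tool --series '[{"rotation": [0,0,0],"translation": [0.003,0.0005,0.04],"claw": 1},{"rotation": [0,0,0],"translation": [0.003,0.0005,0.08],"claw": 1},{"rotation": [0,0,0],"translation": [0.003,0.0005,0.1],"claw": 1},{"rotation": [0,0,0],"translation": [0.003,0.0005,0.115],"claw": 1},{"rotation": [0,0,0],"translation": [0.003,0.0005,0.128],"claw": 1},{"rotation": [0,0,0],"translation": [0.003,0.0005,0.14],"claw": 1},{"rotation": [0,0,0],"translation": [0.003,0.0005,0.14],"claw": 1}]'

```text
t: 15.63
tool_pos: [0.5469, -0.2002, 0.1141]
orientation: [-0.001, -0.102, 0.995, 0.0]
force: [0.5, 0.5, -1.9]
gripper_width: 0.0095
```

```bash
python3 - <<'E'
from h import *
s=pose()[2];print(s['force'],s['wrist_torque']);avg(2)
E
```

```text
[ 0.46957632  0.499668   -1.86245781] [ 0.06878012 -0.10899146 -0.01343644]
avg [ 0.547  -0.2003  0.1143] sd [0.0001 0.0001 0.0003] yaw -2.937 0.0
```

The blade is 14 mm in with no force. Now past the pins with small wiggles.

Request:
drive_tool --series '[{"rotation": [0,0,0.02],"translation": [0,0,0.015],"claw": 1},{"rotation": [0,0,-0.02],"translation": [0,0.001,0.025],"claw": 1},{"rotation": [0,0,0.02],"translation": [0,-0.001,0.035],"claw": 1},{"rotation": [0,0,-0.02],"translation": [0,0.001,0.042],"claw": 1},{"rotation": [0,0,0.02],"translation": [0,-0.001,0.05],"claw": 1},{"rotation": [0,0,0],"translation": [0,0,0.05],"claw": 1},{"rotation": [0,0,0],"translation": [0,0,0.05],"claw": 1}]'

```text
t: 16.32
tool_pos: [0.5465, -0.201, 0.1026]
orientation: [-0.001, -0.102, 0.995, -0.0]
force: [-5.2, -2.1, 0.8]
gripper_width: 0.0102
```

Request:
drive_tool --series '[{"rotation": [0,0,0.02],"translation": [0,0,0.01],"claw": 1},{"rotation": [0,0,-0.02],"translation": [0,0.001,0.02],"claw": 1},{"rotation": [0,0,0.02],"translation": [0,-0.001,0.028],"claw": 1},{"rotation": [0,0,-0.02],"translation": [0,0.001,0.035],"claw": 1},{"rotation": [0,0,0.02],"translation": [0,-0.001,0.042],"claw": 1},{"rotation": [0,0,0],"translation": [0,0,0.042],"claw": 1},{"rotation": [0,0,0],"translation": [0,0,0.042],"claw": 1}]'

```text
t: 16.9
tool_pos: [0.5482, -0.2008, 0.0931]
orientation: [0.001, -0.103, 0.995, -0.001]
force: [-0.2, 0.3, 4.4]
gripper_width: 0.0098
```

```bash
python3 - <<'E'
from h import *
s=pose()[2];print(s['force'],s['wrist_torque']);avg(2)
E
```

```text
[-0.17161448  0.2681852   4.41137741] [ 0.07502643 -0.24199676  0.03319764]
avg [ 0.5482 -0.2008  0.093 ] sd [0. 0. 0.] yaw -2.936 0.0003
```

Request:
drive_tool --series '[{"rotation": [0,0,0.02],"translation": [0,0,0.006],"claw": 1},{"rotation": [0,0,-0.02],"translation": [0,0,0.012],"claw": 1},{"rotation": [0,0,0],"translation": [0,0,0.016],"claw": 1},{"rotation": [0,0,0],"translation": [0,0,0.016],"claw": 1},{"rotation": [0,0,0],"translation": [0,0,0.016],"claw": 1}]'

```text
t: 17.42
tool_pos: [0.5484, -0.2009, 0.0905]
orientation: [0.001, -0.102, 0.995, -0.001]
force: [-4.4, 2.0, 18.1]
gripper_width: 0.0098
```

```bash
python3 - <<'E'
from h import *
s=pose()[2];print(s['force'],s['wrist_torque']);avg(2)
E
```

```text
[-4.3945445   2.04289282 18.05716024] [0.47862414 0.93587877 0.05374212]
avg [ 0.5484 -0.2009  0.0905] sd [0. 0. 0.] yaw -2.9369 0.0
```

Home: collar on the plate at TCP z 0.0905 (predicted 0.0906) with 18 N. Easing the push slightly and turning clockwise.

Request:
drive_tool --series '[{"rotation": [0,0,0.1],"translation": [0,0,-0.002],"claw": 1},{"rotation": [0,0,0.2],"translation": [0,0,-0.002],"claw": 1},{"rotation": [0,0,0.3],"translation": [0,0,-0.002],"claw": 1},{"rotation": [0,0,0.4],"translation": [0,0,-0.002],"claw": 1},{"rotation": [0,0,0.5],"translation": [0,0,-0.002],"claw": 1},{"rotation": [0,0,0.6],"translation": [0,0,-0.002],"claw": 1},{"rotation": [0,0,0.7],"translation": [0,0,-0.002],"claw": 1},{"rotation": [0,0,0.8],"translation": [0,0,-0.002],"claw": 1},{"rotation": [0,0,0.9],"translation": [0,0,-0.002],"claw": 1},{"rotation": [0,0,1],"translation": [0,0,-0.002],"claw": 1},{"rotation": [0,0,1],"translation": [0,0,-0.002],"claw": 1}]'

```text
t: 18.43
tool_pos: [0.5482, -0.2006, 0.0906]
orientation: [0.001, 0.289, 0.957, -0.0]
force: [-4.2, 1.1, 16.3]
gripper_width: 0.0097
```

```bash
python3 - <<'E'
from h import *
s=pose()[2];print(s['force'],s['wrist_torque'],s['joints'][5]);avg(2)
E
```

```text
[-4.21711867  1.05053488 16.27097585] [0.44514661 0.65006406 0.00586616] -1.4239778783035069
avg [ 0.5482 -0.2006  0.0906] sd [0. 0. 0.] yaw 2.5578 0.0018
```

Request:
drive_tool --series '[{"rotation": [0,0,0.1],"translation": [0,0,0],"claw": 1},{"rotation": [0,0,0.2],"translation": [0,0,0],"claw": 1},{"rotation": [0,0,0.3],"translation": [0,0,0],"claw": 1},{"rotation": [0,0,0.4],"translation": [0,0,0],"claw": 1},{"rotation": [0,0,0.5],"translation": [0,0,0],"claw": 1},{"rotation": [0,0,0.6],"translation": [0,0,0],"claw": 1},{"rotation": [0,0,0.7],"translation": [0,0,0],"claw": 1},{"rotation": [0,0,0.8],"translation": [0,0,0],"claw": 1},{"rotation": [0,0,0.9],"translation": [0,0,0],"claw": 1},{"rotation": [0,0,1],"translation": [0,0,0],"claw": 1},{"rotation": [0,0,1],"translation": [0,0,0],"claw": 1},{"rotation": [0,0,1],"translation": [0,0,0],"claw": 1}]'

```text
t: 19.53
tool_pos: [0.548, -0.2008, 0.0905]
orientation: [0.001, 0.631, 0.776, 0.0]
force: [-5.2, 1.9, 15.8]
gripper_width: 0.0101
```

```bash
python3 - <<'E'
from h import *
s=pose()[2];print(s['force'],s['wrist_torque'],s['joints'][5],s['joint_torque'][5]);avg(2)
E
```

```text
[-5.18621005  1.90315118 15.80185917] [0.26138969 0.98866544 0.0630444 ] -0.6430796997054926 0.4038113169372082
avg [ 0.5481 -0.2008  0.0905] sd [0. 0. 0.] yaw 1.7753 0.0002
```

Request:
drive_tool --series '[{"rotation": [0,0,0.05],"translation": [0,0,0],"claw": 1},{"rotation": [0,0,0.1],"translation": [0,0,0],"claw": 1},{"rotation": [0,0,0.13],"translation": [0,0,0],"claw": 1},{"rotation": [0,0,0.13],"translation": [0,0,0],"claw": 1},{"rotation": [0,0,0.13],"translation": [0,0,0],"claw": 1}]'

```text
t: 20.05
tool_pos: [0.548, -0.2008, 0.0905]
orientation: [0.001, 0.67, 0.742, 0.0]
force: [-5.1, 1.8, 14.0]
gripper_width: 0.0099
```

```bash
python3 - <<'E'
from h import *
s=pose()[2];print(s['force'],s['wrist_torque'],s['joints'][5],s['joint_torque'][5]);avg(2)
E
```

```text
[-5.05271516  1.82835567 14.02168686] [0.2325816  1.08554175 0.1684277 ] -0.5414983464054899 0.2813315112143755
avg [ 0.548  -0.2008  0.0905] sd [0. 0. 0.] yaw 1.6736 0.0
```

Request:
drive_tool --series '[{"rotation": [0,0,0.04],"translation": [0,0,0],"claw": 1},{"rotation": [0,0,0.07],"translation": [0,0,0],"claw": 1},{"rotation": [0,0,0.07],"translation": [0,0,0],"claw": 1},{"rotation": [0,0,0.07],"translation": [0,0,0],"claw": 1},{"rotation": [0,0,0.07],"translation": [0,0,0],"claw": 1}]'

```text
t: 20.57
tool_pos: [0.5481, -0.2008, 0.0905]
orientation: [0.001, 0.69, 0.724, 0.0]
force: [-5.4, 0.5, 14.5]
gripper_width: 0.0102
```

```bash
python3 - <<'E'
from h import *
s=pose()[2];print(s['force'],s['wrist_torque'],s['joints'][5],s['joint_torque'][5],s['gripper_width']);avg(2)
E
```

```text
[-5.36997709  0.45219042 14.47449317] [0.17888713 0.9937429  0.45952261] -0.4869506592335604 0.43583530001342297 0.010158866385876819
avg [ 0.5481 -0.2008  0.0905] sd [0. 0. 0.] yaw 1.6191 0.0
```

Request:
drive_tool --series '[{"rotation": [0,0,0],"translation": [0,0,0],"claw": 1},{"rotation": [0,0,0],"translation": [0,0,0],"claw": 1},{"rotation": [0,0,0],"translation": [0,0,0],"claw": 1},{"rotation": [0,0,0],"translation": [0,0,0],"claw": 1},{"rotation": [0,0,0],"translation": [0,0,0],"claw": 1},{"rotation": [0,0,0],"translation": [0,0,0],"claw": 1},{"rotation": [0,0,0],"translation": [0,0,0],"claw": 1},{"rotation": [0,0,0],"translation": [0,0,0],"claw": 1}]'

```text
t: 21.33
tool_pos: [0.548, -0.2009, 0.0905]
orientation: [0.001, 0.69, 0.724, 0.0]
force: [-5.7, 1.1, 14.0]
gripper_width: 0.0098
```

```bash
python3 - <<'E'
from h import *
s=pose()[2];print(s['force'],s['wrist_torque'],s['gripper_width']);avg(1)
a=arm.grab_frame("wrist")[:,:,::-1]
b=arm.grab_frame("side")[:,:,::-1];u=(307,135)
c=cv2.resize(b[85:185,257:357],(384,384),interpolation=cv2.INTER_CUBIC)
cv2.imwrite("pics/end.png",np.hstack([a[:,60:460],c]))
E
```

```text
[-5.67490846  1.10553473 14.039411  ] [0.1773386  1.01370555 0.44990908] 0.0097999886519464
avg [ 0.548  -0.2009  0.0905] sd [0. 0. 0.] yaw 1.619 0.0
```

View pics/end.png

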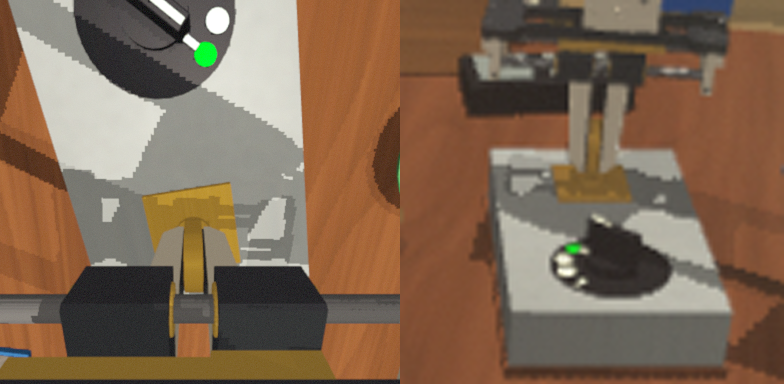

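The final view shows the pointer on the green disc at (205,52). The key is seated in the lock and gripped, turned about 90° and a little past relative to the plate. The readings are steady, so I'm handing in.

```bash
python3 -c "
from bench import arm
print(arm.hand_in())"
```

```text
the job is handed in; nothing more can be done
None
```

I turned the dial three clicks to the green mark. Then I took the brass oval-fob key from the stand, pushed it past both pins, turned it clockwise to the stop and handed in with the key still gripped. The hand-in gave no verdict.

- **Dial:** after I let go, and again in the last picture, the pointer sits on the green disc.
- **Key fully home:** it ended at TCP height 0.0905 m against a predicted 0.0906 m, with about 14 N still pushing the collar onto the plate.
- **Key turned:** I turned the tool 1.73 rad, which covers the quarter turn, the blade's play and some give. Torque rose from 0.17 to about 0.45 N m over the last 0.05 rad, as it would against the firm stop, and held steady for 0.8 s. I could not read the rotor angle directly.
- **Time and force:** about 21.5 s of the 67 s used. The highest wrist force I saw was about 18 N.
- **Other items:** I never touched the spare key, bell, ashtray or card holder, but I took no last picture of them all.

No check failed. Halfway through the turn the wrist torque read almost zero, lower than the return spring should give, but it rose to match by the end of the turn.

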